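Hold the colorimeter's sprung lid at its index arm

ROBOT

A 6-joint arm with a two-finger parallel gripper is mounted at the origin on the work surface. World frame = base frame: x ahead of the robot, y to its left, z up, the work surface at z = 0. Lengths are in m, angles in degrees, forces in N, time in s.
With the tool pointing down it reaches from about 0.4 to 0.825 m from the base axis. Payload 7 kg.
Tool frame: the origin (TCP) lies on the centre line of the jaws, within the pads' length; the fingertips stand 8 mm ahead of it and the grasp point (between the pads) lies 11 mm behind it (r.tcp_to_tips is the distance from the TCP to the fingertips, in m); z points along the fingers, y is the direction in which the jaws open and shut (so a half turn about z gives the same grasp; the last joint's range is limited). The gripper opens to 88 mm and grips with 3 to 60 N. Pads are 19 mm wide; open, the fingers measure 130 mm over their backs; the gripper's body (78 mm by 193 mm) begins 47 mm behind the grasp point.
Start: joints at [84.345, 20.546, 0.682, 0, -70.136, -16.507], TCP at [0.255, 0.625, 0.235] pointing down, gripper open.
Joint ranges: [-176.03, 176.03], [-82.01, 121.73], [-58.28, 71.71], [-173.87, 95.51], [-174.79, -0.11], [-173.66, 173.66]. Speed limits (degrees/s): [136.94, 136.94, 172.46, 180, 180, 180].

INTERFACE

Orientations are given as [roll, pitch, yaw] about the fixed x, y, z axes, in that order (R = Rz(yaw) Ry(pitch) Rx(roll)).
In Python, from plant import r gives the robot as it stands.
- The arm moves only by the tool drive_tool, never from a script. Its argument "plan" is text: rows parted by semicolons, each of 4 numbers parted by spaces: the shift along the tool's x, y, z in cm, then the turn about the tool's z in rad. A call has 1 to 8 rows; each row is the pose to reach, as a shift and turn from the pose commanded when the call began, along the tool's axes at that moment; what a row does not reach only later rows make up. A row lasts 1/8 s, in which the tool goes at most 62.5 mm and 10.7 degrees, less where a joint would pass 70% of its speed; a pose out of reach is approached as far as the arm can. A call with a gripper value outside its range is refused whole. "fingers" is the closure, from -1 (fully open) to 1 (shut), set as the call begins (left out, the last holds). The fingers move at their own pace and stop on an object; "squeeze" is the grip in N (left out, the last holds). Time passes only in rows, so rows that repeat a pose let the fingers close. It gives the time, the measured TCP pose, the force and the opening at its end, in the units of the state.
- r.get_state(): the state, without advancing time (a new reading comes with each control period).
- r.capture(name): name is "scene" or "top"; returns a dict with "frame" (480x640x3 uint8, red, green, blue), "fovy" (degrees; the focal length in pixels is half the picture's height over the tangent of half this angle, whatever the lens; pixels are square), "cx", "cy" (the principal point, pixels), "rvec" (rotation vector, rad) and "tvec" (3), from world to camera coordinates, as OpenCV has them. Camera axes: x right, y down, z forward; pixel columns grow to the right and rows downward; lengths in m; the calibration is good to about 2 mm. A picture is of the moment at which its call begins. There is no depth.
- r.close_job(): hands the job in, once; it reports no verdict.
The state is a dict: "time_s": time; "joints": joint angles; "qd": joint speeds; "joint_torque": joint torques, N m; "tcp_pos": TCP position; "eef_rot": TCP orientation; "contact_force": force on the tool from outside, world axes, zero at the start; "moment": the same for the moment, N m; "gripper_width": finger opening in m.
Only numpy, scipy, OpenCV 4.12 (cv2) and the standard library are available. Lean on these libraries where they do the work, as an engineer would, in place of code of your own. Each camera call takes 0.05 s, during which the arm holds its last target. There are 200 camera calls.

TASK

The sample well of the grey colorimeter on the bench has to be aired with its lid part open. Take the steel cup off the lid and stand it upright on the white tile, then lift the sprung lid until it lies in line with the index arm at its side, and finish while holding it there, still, because it snaps shut if let go. Do not shift the index arm, and leave everything else on the bench where it is.

Things in the scene. Friction and masses are not known exactly. Their poses are not given: they have to be found in the camera images.
- cup_center (a point): the centre, half-way up, of a plain open steel cup, 38 mm in outer diameter, 50 mm tall, wall 3 mm, about 130 g; it starts upright on the flat lid, anywhere near its middle. Its z axis points to its mouth
- tile_top (a point): the centre of the upper face of a fixed square white ceramic tile, 120 x 120 mm, 8 mm thick, lying on the bench on the other side from the colorimeter; x and y run along its sides. Either may be on the left
- lid_bar (a point): middle of the lid's lifting bar: round steel, 14 mm thick, 104 mm long, along y, on two posts 42 mm either side of the middle; its axis is 33 mm above the lid's upper face, 15 mm in from the free edge. Axes turn with the lid: x from the bar to the hinge along the lid, z the lid's upward normal. Can be gripped from above; the round bar can turn between the fingers as the lid rises
- lid_hinge (a point): point on the hinge axis (y) at mid-width of the lid, 105 mm above the bench, at the lid's edge far from the robot; axes as lid_bar. In these axes the bar's middle is at x -145, y 0, z +38 mm. The lid is a flat plate 160 (x) by 170 (y) by 10 mm; shut, it is level and its upper face is 110 mm above the bench
- lid (a joint): the lid's opening angle: 0 shut, growing to 1.2 rad as its edge near the robot rises. A spring pulls it shut: 0.42 Nm when shut plus 0.6 Nm per rad, and the lid weighs 0.3 kg, so that the bar is held up with about 5 to 7 N. The colorimeter itself is fixed: 260 x 260 mm, 100 mm tall; the bracket of the index arm reaches 141 mm above the bench
- index_tip (a point): free end of the index arm, a slim aluminium strip 130 mm long, 10 mm deep, 5 mm thick, beside the lid (107 mm from its middle, on its +y side: the left as seen from the robot), pivoted on the lid's hinge axis by a small bracket and standing up at the angle wanted. Its x axis runs along the strip to the pivot. It stays where it is unless pushed
- index (a joint): the index arm's angle, counted as the lid's: the lid lies in line with the arm when both joints read the same (drawn between 0.4 and 0.75 rad)
- flask: conical glass flask, 68 mm wide, 104 mm tall, stands just beyond the tile; leave alone. Origin: centre of its underside
- vial: small amber glass vial, 28 mm wide, 55 mm tall, stands on the robot's side of the tile; leave alone. Origin: centre of its underside
- amber_b: amber glass bottle, 64 mm wide, 150 mm tall, at the left of the bench; leave alone. Origin: centre of its underside
- beaker: clear plastic beaker, 72 mm wide, 90 mm tall, at the right of the bench; leave alone. Origin: centre of its underside
- dish: white porcelain dish, 80 mm wide, 30 mm tall, at the left of the bench; leave alone. Origin: centre of its underside
There are look-alikes about, which are no part of the job. Of the things shaped like the part that bears tile_top, the white one is meant.

How it is judged (in metres and radians):
On the way, in this order (a step that is already met when the one before it is completed fails the run):
1. the cup stands upright on the tile, let go, with the lid still down (x of cup_center in the frame of tile_top between -0.055 and 0.055 m and y of cup_center in the frame of tile_top between -0.055 and 0.055 m and z of cup_center in the frame of tile_top between 0.019 and 0.031 m and angle between cup_center's own z axis and vertical below 0.12 rad and contact force between cup and the fingers below 0.05 N and contact force between cup and the arm below 0.05 N and value of joint lid below 0.1 rad), for 0.2 s.
2. the lid is held in line with the index arm (angle between the x axis of lid_bar and the x axis of index_tip, either way round below 0.09 rad and velocity of joint lid between -0.08 and 0.08 rad/s and (contact force between lid and the fingers above 1 N or contact force between lid and the arm above 1 N)), for 0.5 s.
At the end, for the whole second after the job is handed in: The cup stands upright on the tile (its centre at least about 5 mm inside the tile's edge, tilt under 0.12 rad), not touched; the robot holds the lid still, within 0.09 rad of the index arm (all of step 2 and x of cup_center in the frame of tile_top between -0.055 and 0.055 m and y of cup_center in the frame of tile_top between -0.055 and 0.055 m and z of cup_center in the frame of tile_top between 0.019 and 0.031 m and angle between cup_center's own z axis and vertical below 0.12 rad and contact force between cup and the fingers below 0.05 N and contact force between cup and the arm below 0.05 N); the arm keeps its last pose, push and grip.
It fails at once if the lid is raised before the cup stands on the tile (value of joint lid above 0.12 rad and horizontal distance between cup_center and tile_top above 0.085 m).
It fails at once if the index arm is shifted (distance of index_tip from where it was at the start of the episode above 0.012 m).
It fails at once if another thing on the bench is moved from its place (distance of any of flask, vial, amber_b, beaker, dish from where it was at the start of the episode above 0.03 m).
It also fails if it takes over 58 s, if anything falls off the work surface, if the arm or the gripper's body presses on something with over 40 N, if the wrist force passes 120 N, or if a joint passes its speed limit or range.

## Working session

There is one attempt and no reset: what is moved stays moved. The work goes in short steps, Python scripts to look and compute and a tool call to move; the robot and the scene stay as the last step left them, time stands still between calls to the robot, and variables do not carry over. Pictures are saved under pics/ and viewed, about 8 in all and at most 12, crops included, and the job is handed in when it is done.

Besides the shell and the picture viewer there is one more tool, called after ">>>" by a JSON object that holds its "fn" and its "kwargs". drive_tool: Moves the arm, as the interface text tells. Its arguments: {"type":"object","properties":{"plan":{"type":"string"},"fingers":{"type":"number"},"squeeze":{"type":"number"}},"required":["plan"]}

```bash
mkdir -p pics; ls
cat > h.py <<'E'
import numpy as np, cv2
from plant import r
def cap(n,save=None):
    c=r.capture(n); f=c["frame"]
    if save: cv2.imwrite("pics/"+save,f[:,:,::-1])
    return c
def K(c):
    f=c["frame"].shape[0]/2/np.tan(np.radians(c["fovy"])/2)
    return np.array([[f,0,c["cx"]],[0,f,c["cy"]],[0,0,1]])
def ray(c,u,v):
    R,_=cv2.Rodrigues(np.array(c["rvec"],float)); t=np.array(c["tvec"],float).ravel()
    o=-R.T@t; d=R.T@np.linalg.inv(K(c))@np.array([u,v,1.]); return o,d/np.linalg.norm(d)
def onz(c,u,v,z):
    o,d=ray(c,u,v); return o+d*(z-o[2])/d[2]
def proj(c,P):
    return cv2.projectPoints(np.array(P,float).reshape(-1,1,3),np.array(c["rvec"],float),np.array(c["tvec"],float),K(c),None)[0].reshape(-1,2)
E
python3 - <<'E'
from h import *
for n in("scene","top"):
    c=cap(n,n+"1.png"); print(n,{k:v for k,v in c.items() if k!="frame"}); print(ray(c,320,240))
print(r.get_state())
E
```

```text
pics
scene {'fovy': 44.110488501414736, 'cx': 322.7092350124284, 'cy': 246.47667884571305, 'rvec': array([ 1.80554751,  1.35558466, -0.72566101]), 'tvec': array([-0.12924586, -0.16753425,  1.81668505])}
(array([ 1.57543063, -0.31912033,  0.87252355]), array([-0.80519254,  0.22686486, -0.54790265]))
top {'fovy': 42.36102557541926, 'cx': 328.56123409593516, 'cy': 238.1770210617648, 'rvec': array([ 2.13299814, -2.0606608 ,  0.23274228]), 'tvec': array([-0.01568336,  0.50800945,  1.6934301 ])}
(array([ 0.11179376, -0.01797589,  1.76442741]), array([ 0.22295429,  0.02502942, -0.97450752]))
{'time_s': 0.1, 'joints': array([ 8.43437220e+01,  2.05887120e+01,  6.37721429e-01, -1.56111284e-02,
       -7.01341911e+01, -1.65070874e+01]), 'qd': array([ 0.05727478, -0.03342652,  0.1983829 ,  0.0130488 , -0.00206572,
       -0.07247021]), 'joint_torque': array([-1.06831318e-03, -5.84161735e+01,  2.93746895e+01,  7.01548845e+00,
        1.00863082e-02, -6.04254046e-05]), 'tcp_pos': array([0.25451729, 0.62472239, 0.23369756]), 'eef_rot': array([ 1.79914159e+02, -1.01337703e-02, -2.21686736e+01]), 'contact_force': array([0.09051263, 0.31268023, 0.04494181]), 'moment': array([-0.00970378,  0.02030285, -0.04932485]), 'gripper_width': 0.0875155867587205}
```

View pics/scene1.png

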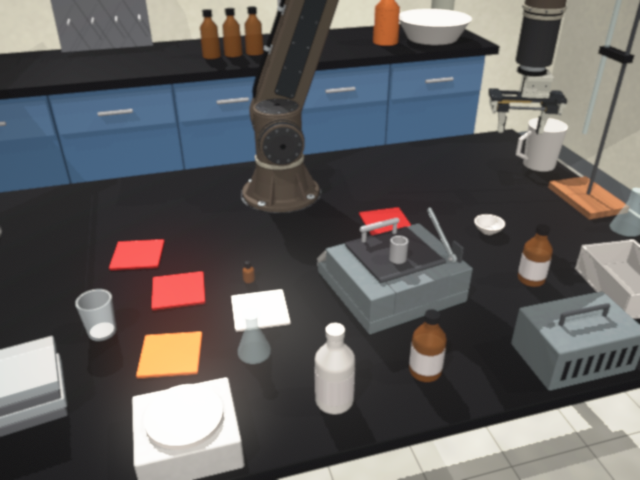

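View pics/top1.png

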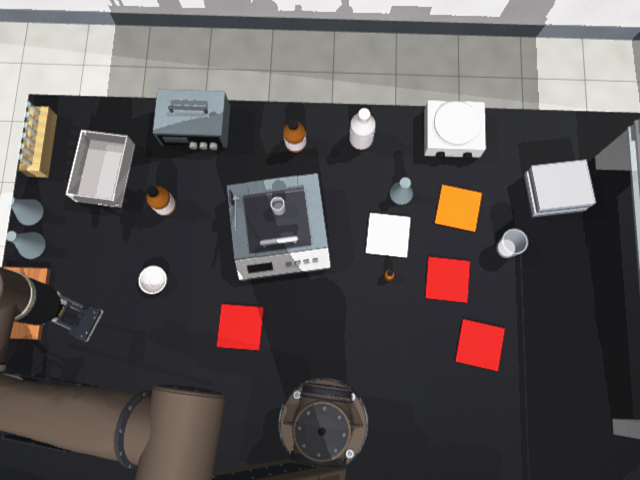

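The top view shows the colorimeter at about (280,228), with the bar at (280,240), the cup at (278,206) and the index arm along the left edge at (235,200). The white tile is at (388,235), the vial at (390,274) and the flask at (402,190). I'll zoom in on the colorimeter in both views.

Run:
```python
from h import *
a=cv2.imread("pics/top1.png"); b=cv2.imread("pics/scene1.png")
A=cv2.resize(a[165:285,222:342],(480,480),interpolation=cv2.INTER_CUBIC)
B=cv2.resize(b[200:330,315:475],(0,0),fx=480/130,fy=480/130,interpolation=cv2.INTER_CUBIC)
B=cv2.resize(b[205:285,340:470],(0,0),fx=4,fy=4,interpolation=cv2.INTER_CUBIC)
cv2.imwrite("pics/c1.png",A)
cv2.imwrite("pics/c2.png",cv2.resize(b[200:330,315:475],(640,520),interpolation=cv2.INTER_CUBIC))
c=r.capture("top")
hsv=cv2.cvtColor(c["frame"],cv2.COLOR_RGB2HSV)
m=((hsv[...,1]<25)&(hsv[...,2]>200)).astype(np.uint8)
for k in cv2.findContours(m,0,2)[0]:
    if 800<cv2.contourArea(k)<3000:
        bx=cv2.boxPoints(cv2.minAreaRect(k)); P=np.array([onz(c,u,v,.008)[:2] for u,v in bx])
        if abs(bx.mean(0)[0]-388)<20: print(P.round(4).tolist(),P.mean(0),[np.linalg.norm(P[i]-P[i-1]).round(4) for i in range(4)])
```

```text
[[0.4808, -0.1055], [0.6018, -0.1154], [0.5928, -0.2356], [0.4722, -0.224]] [ 0.53691136 -0.17012099] [np.float64(0.1187), np.float64(0.1214), np.float64(0.1205), np.float64(0.1212)]
```

View pics/c1.png

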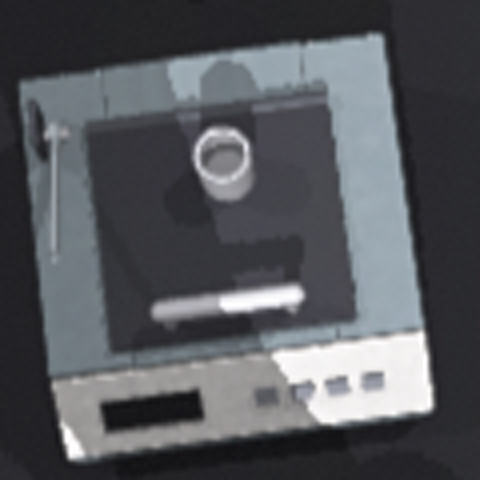

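View pics/c2.png

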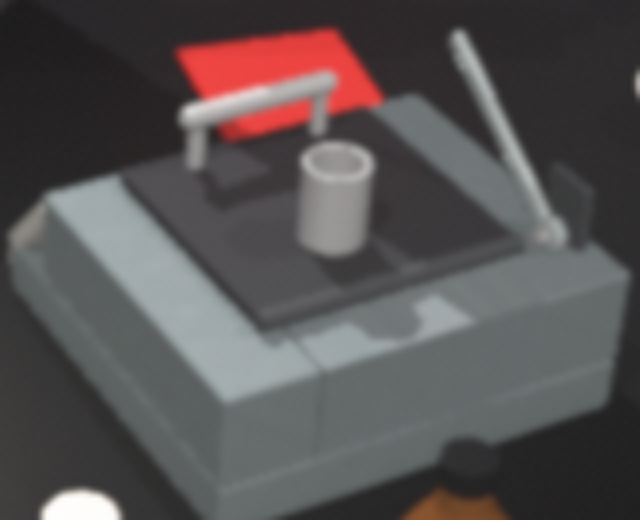

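```bash
cat >> h.py <<'E'
def tri(c1,p1,c2,p2):
    o1,d1=ray(c1,*p1);o2,d2=ray(c2,*p2)
    s=np.linalg.lstsq(np.c_[d1,-d2],o2-o1,rcond=None)[0]
    a=o1+d1*s[0];b=o2+d2*s[1]; return (a+b)/2,np.linalg.norm(a-b)
E
python3 - <<'E'
from h import *
t=cap("top");s=cap("scene")
T=lambda x,y:(x/4-.375+222,y/4-.375+165)
S=lambda x,y:(x/4-.375+315,y/4-.375+200)
print("cup",onz(t,*T(222,156),.160), "scene",onz(s,*S(337,162),.160))
e1=onz(t,*T(152,310),.143);e2=onz(t,*T(305,294),.143);print("bar",e1,e2,(e1+e2)/2,np.linalg.norm(e1-e2),np.degrees(np.arctan2(*(e1-e2)[[1,0]])))
print("bar scene",onz(s,*S(188,118),.143),onz(s,*S(330,82),.143))
L=np.array([onz(t,*T(*p),.110) for p in[(85,125),(327,88),(356,320),(110,354)]]);print("lid",L.round(4),[np.linalg.norm(L[i]-L[i-1]).round(4) for i in range(4)])
print("body",np.array([onz(t,*T(*p),.1) for p in[(20,80),(383,36),(420,332),(50,378)]]).round(4))
print("tip",tri(t,T(54,262),s,S(458,35)))
print("piv",tri(t,T(56,132),s,S(550,230)))
E
```

```text
cup [0.57544595 0.14255897 0.16      ] scene [0.57743864 0.14178885 0.16      ]
bar [0.47137967 0.18545796 0.143     ] [0.48589502 0.08331242 0.143     ] [0.47863735 0.13438519 0.143     ] 0.10317173936861011 98.08783896604028
bar scene [0.48626973 0.08784921 0.143     ] [0.47210311 0.18165263 0.143     ]
lid [[0.6091 0.2442 0.11  ]
 [0.6418 0.0768 0.11  ]
 [0.4765 0.0497 0.11  ]
 [0.447  0.2164 0.11  ]] [np.float64(0.1645), np.float64(0.1706), np.float64(0.1675), np.float64(0.1693)]
body [[0.6436 0.2938 0.1   ]
 [0.6848 0.0395 0.1   ]
 [0.4717 0.0058 0.1   ]
 [0.4309 0.2578 0.1   ]]
tip (array([0.49463008, 0.2489631 , 0.17643082]), np.float64(0.002171439416715929))
piv (array([0.60374181, 0.26411685, 0.10825286]), np.float64(0.0005925707005576852))
```

Checks: the tile sides measure 120 mm. The bar measures 103 mm, and the scene and top views agree to within 2 mm. The index pivot triangulates to z 0.108 and the strip length to 0.13, so the index angle is about 0.56 rad. The lid's yaw is about 9.3°.

```bash
cat >> h.py <<'E'
from scipy.spatial.transform import Rotation as Rn
def go(x,y,z,yaw=None):
    s=r.get_state(); R=Rn.from_euler("xyz",s["eef_rot"],degrees=True)
    d=R.inv().apply(np.array([x,y,z])-s["tcp_pos"])*100
    t=0 if yaw is None else -np.radians((yaw-s["eef_rot"][2]+180)%360-180)
    print("tcp",s["tcp_pos"].round(4),s["eef_rot"].round(2),"w",round(s["gripper_width"],4),"F",s["contact_force"].round(2),"t",s["time_s"]); print("shift cm",d.round(2),"turn",round(t,3))
E
python3 - <<'E'
from h import *
t=cap("top"); print("vial",onz(t,390,272,.055),"flask neck",onz(t,405,183,.104))
go(.576,.142,.25,9.3)
E
```

```text
vial [ 0.4177944  -0.17325466  0.055     ] flask neck [ 0.66399651 -0.20775235  0.104     ]
tcp [0.2546 0.625  0.2342] [179.97  -0.   -22.16] w 0.0872 F [-0.52 -0.28  1.36] t 0.3
shift cm [47.99 32.61 -1.55] turn -0.549
```

>>> {"fn": "drive_tool", "kwargs": {"plan": "2 1.4 -1.5 -0.05; 6 4 -1.5 -0.12; 12 8.2 -1.5 -0.2; 18 12.2 -1.5 -0.3; 24 16.3 -1.5 -0.4; 30 20.4 -1.5 -0.5; 36 24.5 -1.5 -0.549; 40 27.2 -1.5 -0.549", "fingers": -1, "squeeze": 20}}

```text
time_s: 1.3
tcp_pos: [0.503, 0.251, 0.2499]
eef_rot: [-180.0, -0.0, 9.4]
contact_force: [1.0, 1.2, 0.5]
gripper_width: 0.0878
```

Run:
```python
from h import *
go(.576,.142,.25,9.3)
```

```text
tcp [0.503  0.251  0.2499] [-1.7998e+02 -4.0000e-02  9.3600e+00] w 0.0878 F [1.02 1.18 0.53] t 1.3
shift cm [ 5.430e+00  1.195e+01 -1.000e-02] turn 0.001
```

>>> {"fn": "drive_tool", "kwargs": {"plan": "0 0 0 0;0 0 0 0"}}

```text
time_s: 1.55
tcp_pos: [0.5023, 0.2526, 0.2496]
eef_rot: [-180.0, -0.0, 9.2]
contact_force: [0.3, 0.3, 0.0]
gripper_width: 0.0877
```

Run:
```python
from h import *
go(.5765,.142,.25,9.3)
```

```text
tcp [0.5023 0.2526 0.2496] [-179.99   -0.      9.22] w 0.0877 F [0.29 0.29 0.01] t 1.55
shift cm [ 5.55 12.1  -0.05] turn -0.001
```

>>> {"fn": "drive_tool", "kwargs": {"plan": "1.4 3 0 0;2.8 6 0 0;4.2 9 0 0;5.2 11.3 0 0;5.55 12.1 0 0;5.55 12.1 0 0;5.55 12.1 0 0"}}

```text
time_s: 2.42
tcp_pos: [0.5761, 0.1434, 0.2496]
eef_rot: [-180.0, -0.0, 9.4]
contact_force: [-0.4, 0.0, 1.1]
gripper_width: 0.0874
```

Run:
```python
from h import *
go(.5765,.142,.131,9.3)
t=cap("top","t2.png");s=cap("scene")
a=t["frame"][150:290,210:360,::-1];b=s["frame"][150:290,330:480,::-1]
cv2.imwrite("pics/g2.png",cv2.resize(np.hstack([a,b]),(780,364),interpolation=cv2.INTER_CUBIC))
```

```text
tcp [0.5761 0.1434 0.2496] [-1.7999e+02 -1.0000e-02  9.3600e+00] w 0.0874 F [-0.37  0.04  1.13] t 2.425
shift cm [ 0.02  0.15 11.86] turn 0.001
```

View pics/g2.png

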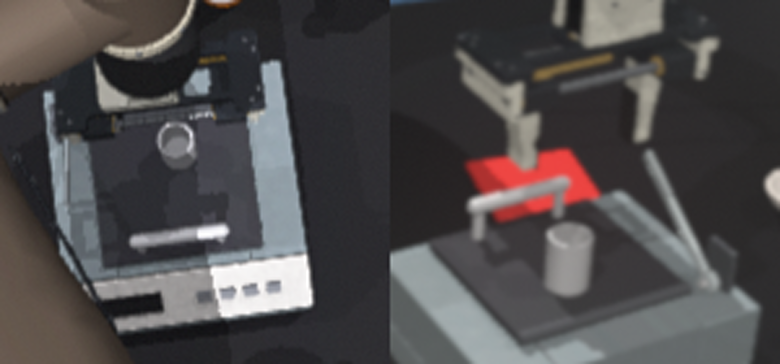

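The gripper sits centred over the cup with its jaws across the lid. The cup is clear of both the bar and the index arm, so I'll descend.

>>> {"fn": "drive_tool", "kwargs": {"plan": "0 0.15 3 0;0 0.15 6 0;0 0.15 8.5 0;0 0.15 10.2 0;0 0.15 11.3 0;0 0.15 11.85 0;0 0.15 11.85 0"}}

```text
time_s: 3.4
tcp_pos: [0.5769, 0.1409, 0.1312]
eef_rot: [180.0, -0.0, 9.3]
contact_force: [-0.4, -0.4, 0.1]
gripper_width: 0.0878
```

>>> {"fn": "drive_tool", "kwargs": {"plan": "0 0 0 0;0 0 0 0;0 0 0 0;0 0 0 0;0 0 0 0;0 0 0 0;0 0 0 0;0 0 0 0", "fingers": 1, "squeeze": 20}}

```text
time_s: 4.4
tcp_pos: [0.5769, 0.141, 0.1311]
eef_rot: [-180.0, -0.0, 9.3]
contact_force: [0.2, 1.3, 0.3]
gripper_width: 0.0382
```

>>> {"fn": "drive_tool", "kwargs": {"plan": "0 0 -0.5 0;0 0 -2 0;0 0 -4.5 0;0 0 -7.5 0;0 0 -9.5 0;0 0 -10 0;0 0 -10 0"}}

```text
time_s: 5.28
tcp_pos: [0.5765, 0.1408, 0.2312]
eef_rot: [-180.0, -0.0, 9.3]
contact_force: [0.3, -0.0, -2.2]
gripper_width: 0.038
```

Run:
```python
from h import *
go(.537,-.170,.231,-4.5)
```

```text
tcp [0.5765 0.1408 0.2312] [-1.7998e+02 -1.0000e-02  9.2800e+00] w 0.038 F [ 0.35 -0.03 -2.21] t 5.275
shift cm [-8.920e+00  3.004e+01  1.000e-02] turn 0.241
```

>>> {"fn": "drive_tool", "kwargs": {"plan": "-0.5 1.7 0 0.02;-1.5 5.1 0 0.06;-3 10 0 0.1;-4.5 15 0 0.14;-6 20 0 0.18;-7.4 25 0 0.22;-8.5 28.6 0 0.24;-8.9 30 0 0.24"}}

```text
time_s: 6.28
tcp_pos: [0.5359, -0.172, 0.2301]
eef_rot: [180.0, 0.1, -4.6]
contact_force: [-0.2, 0.5, -1.3]
gripper_width: 0.0379
```

>>> {"fn": "drive_tool", "kwargs": {"plan": "0 0 0 0;0 0 0 0;0 0 0 0"}}

```text
time_s: 6.65
tcp_pos: [0.5375, -0.1687, 0.231]
eef_rot: [-180.0, 0.0, -4.4]
contact_force: [-0.5, 0.6, -1.4]
gripper_width: 0.038
```

Run:
```python
from h import *
go(.537,-.170,.0295,-4.5)
```

```text
tcp [ 0.5375 -0.1687  0.231 ] [-180.      0.     -4.38] w 0.038 F [-0.48  0.61 -1.44] t 6.65
shift cm [-0.04  0.14 20.15] turn 0.002
```

>>> {"fn": "drive_tool", "kwargs": {"plan": "0 0.1 2 0;0 0.1 6 0;0 0.1 10 0;0 0.1 14 0;0 0.1 17 0;0 0.1 18.8 0;0 0.1 19.6 0;0 0.1 19.8 0"}}

```text
time_s: 7.65
tcp_pos: [0.5376, -0.1702, 0.0331]
eef_rot: [180.0, 0.0, -4.4]
contact_force: [1.0, 0.4, -1.6]
gripper_width: 0.038
```

>>> {"fn": "drive_tool", "kwargs": {"plan": "0 0 0.1 0;0 0 0.2 0;0 0 0.3 0;0 0 0.35 0;0 0 0.35 0"}}

```text
time_s: 8.28
tcp_pos: [0.5373, -0.1706, 0.0296]
eef_rot: [180.0, -0.0, -4.5]
contact_force: [-0.3, -0.8, -1.6]
gripper_width: 0.038
```

>>> {"fn": "drive_tool", "kwargs": {"plan": "0 0 0.05 0;0 0 0.1 0;0 0 0.1 0;0 0 0.1 0"}}

```text
time_s: 8.78
tcp_pos: [0.5374, -0.1706, 0.0292]
eef_rot: [180.0, -0.0, -4.4]
contact_force: [-2.1, -0.1, 5.7]
gripper_width: 0.0381
```

The cup is on the tile (+7 N). I'll let go of it.

>>> {"fn": "drive_tool", "kwargs": {"plan": "0 0 0 0;0 0 0 0;0 0 0 0;0 0 0 0;0 0 0 0;0 0 0 0;0 0 0 0;0 0 0 0", "fingers": -1}}

```text
time_s: 9.78
tcp_pos: [0.5373, -0.1706, 0.0286]
eef_rot: [-180.0, -0.0, -4.5]
contact_force: [-0.8, 0.4, -0.6]
gripper_width: 0.0873
```

>>> {"fn": "drive_tool", "kwargs": {"plan": "0 0 -1 0;0 0 -4 0;0 0 -8 0;0 0 -12 0;0 0 -16 0;0 0 -20 0;0 0 -22 0;0 0 -22 0"}}

```text
time_s: 10.78
tcp_pos: [0.538, -0.1707, 0.2512]
eef_rot: [-180.0, -0.2, -4.5]
contact_force: [-0.3, 0.1, -1.0]
gripper_width: 0.0878
```

Run:
```python
from h import *
go(.479,.135,.25,99.3);go(.479,.135,.25,-80.7)
print(r.get_state()["joints"])
```

```text
tcp [ 0.538  -0.1707  0.2512] [-179.99   -0.25   -4.45] w 0.0878 F [-0.27  0.06 -1.01] t 10.775
shift cm [ -8.26 -30.02   0.08] turn -1.811
tcp [ 0.538  -0.1707  0.2512] [-179.99   -0.25   -4.45] w 0.0878 F [-0.27  0.06 -1.01] t 10.775
shift cm [ -8.26 -30.02   0.08] turn 1.331
[ 2.27730239e+00  9.40957856e+00 -1.22590433e+01  2.20608169e-02
 -6.80830869e+01  8.32626757e+01]
```

>>> {"fn": "drive_tool", "kwargs": {"plan": "-0.5 -2 0 0.1;-1.6 -6 0 0.27;-3 -11 0 0.44;-4.4 -16 0 0.61;-5.8 -21 0 0.78;-7.1 -26 0 0.95;-8 -29 0 1.12;-8.26 -30 0 1.28"}}

```text
time_s: 11.78
tcp_pos: [0.4773, 0.1365, 0.2478]
eef_rot: [179.9, -0.0, -78.0]
contact_force: [-0.3, 0.0, -0.1]
gripper_width: 0.0877
```

>>> {"fn": "drive_tool", "kwargs": {"plan": "0 0 0 0.05;0 0 0 0.05;0 0 0 0.05"}}

```text
time_s: 12.15
tcp_pos: [0.478, 0.1347, 0.2482]
eef_rot: [180.0, -0.0, -80.6]
contact_force: [0.5, 0.5, 0.1]
gripper_width: 0.0875
```

Run:
```python
from h import *
go(.479,.135,.132,-80.7)
t=cap("top","t3.png");s=cap("scene")
a=t["frame"][150:290,210:430,::-1];b=s["frame"][150:350,220:480,::-1]
z=lambda i:cv2.resize(i,(int(i.shape[1]*380/i.shape[0]*.78),int(380*.78)),interpolation=cv2.INTER_CUBIC)
o=np.hstack([z(a),z(b)]);print(o.shape);cv2.imwrite("pics/g3.png",cv2.resize(o,(790,int(790*o.shape[0]/o.shape[1]))))
```

```text
tcp [0.478  0.1347 0.2482] [ 1.7996e+02 -1.0000e-02 -8.0610e+01] w 0.0875 F [0.51 0.55 0.09] t 12.15
shift cm [-0.02 -0.11 11.62] turn 0.002
(296, 850, 3)
```

View pics/g3.png

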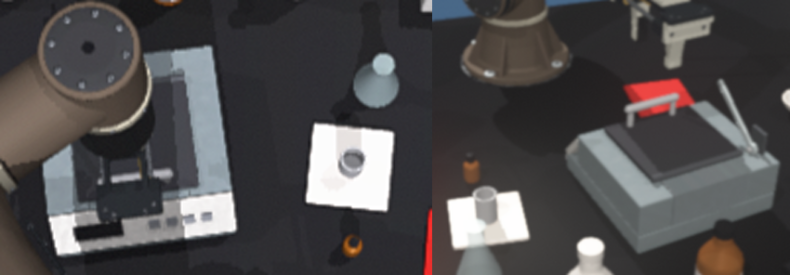

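The cup stands upright inside the white tile, and the vial and flask haven't moved. The jaws straddle the bar, so I'll descend onto it and grip.

>>> {"fn": "drive_tool", "kwargs": {"plan": "0 -0.1 3 0;0 -0.1 6 0;0 -0.1 8.5 0;0 -0.1 10.2 0;0 -0.1 11.2 0;0 -0.1 11.6 0;0 -0.1 11.6 0;0 -0.1 11.6 0"}}

```text
time_s: 13.25
tcp_pos: [0.4796, 0.1353, 0.1332]
eef_rot: [-179.9, 0.0, -80.6]
contact_force: [0.9, -0.8, 0.6]
gripper_width: 0.0878
```

>>> {"fn": "drive_tool", "kwargs": {"plan": "0 0 0 0;0 0 0 0;0 0 0 0;0 0 0 0;0 0 0 0;0 0 0 0;0 0 0 0;0 0 0 0", "fingers": 1, "squeeze": 30}}

```text
time_s: 14.25
tcp_pos: [0.4768, 0.1344, 0.1319]
eef_rot: [179.7, -0.0, -80.7]
contact_force: [-20.6, 4.2, 10.9]
gripper_width: 0.0132
```

Run:
```python
from h import *
go(.479,.135,.132,-80.7)
for th in np.arange(.08,.6,.08): c,s=np.cos(th),np.sin(th); print(round(th,2),"fwd",round(14.5-14.5*c+3.8*s,2),"up",round(14.5*s+3.8*c-3.8,2))
```

```text
tcp [0.4768 0.1344 0.1319] [ 1.7972e+02 -3.0000e-02 -8.0720e+01] w 0.0132 F [-20.64   4.16  10.95] t 14.25
shift cm [-0.03 -0.23 -0.01] turn -0.0
0.08 fwd 0.35 up 1.15
0.16 fwd 0.79 up 2.26
0.24 fwd 1.32 up 3.34
0.32 fwd 1.93 up 4.37
0.4 fwd 2.62 up 5.35
0.48 fwd 3.39 up 6.27
0.56 fwd 4.23 up 7.12
```

The 20 N side load says the bar is about 3 mm nearer the robot than I measured. I'll relax that first, then raise the lid along the arc.

>>> {"fn": "drive_tool", "kwargs": {"plan": "0 0.15 0 0;0 0.3 0 0;0 0.3 0 0;0 0.3 0 0"}}

```text
time_s: 14.75
tcp_pos: [0.4768, 0.1346, 0.1326]
eef_rot: [-180.0, -0.0, -80.7]
contact_force: [5.0, -1.6, -3.7]
gripper_width: 0.0128
```

>>> {"fn": "drive_tool", "kwargs": {"plan": "0 -0.1 -0.4 0;0 -0.3 -1.15 0;0 -0.5 -1.7 0;0 -0.75 -2.26 0;0 -1 -2.8 0;0 -1.3 -3.34 0;0 -1.3 -3.34 0;0 -1.3 -3.34 0"}}

```text
time_s: 15.75
tcp_pos: [0.4887, 0.1367, 0.1654]
eef_rot: [179.9, 0.0, -80.7]
contact_force: [3.2, 1.8, -9.5]
gripper_width: 0.013
```

>>> {"fn": "drive_tool", "kwargs": {"plan": "0 -0.15 -0.25 0;0 -0.6 -1 0;0 -0.95 -1.5 0;0 -1.3 -2 0;0 -1.7 -2.5 0;0 -2.05 -2.93 0;0 -2.05 -2.93 0;0 -2.05 -2.93 0"}}

```text
time_s: 16.75
tcp_pos: [0.5077, 0.1399, 0.1953]
eef_rot: [179.8, 0.0, -80.7]
contact_force: [-8.0, 3.4, -3.4]
gripper_width: 0.0133
```

Run:
```python
from h import *
go(.479,.135,.132,-80.7)
s=cap("scene");t=cap("top","t4.png")
cv2.imwrite("pics/s4.png",s["frame"][:,:,::-1])
cv2.imwrite("pics/g4.png",cv2.resize(s["frame"][170:320,310:480,::-1],(680,600),interpolation=cv2.INTER_CUBIC))
```

```text
tcp [0.5077 0.1399 0.1953] [ 1.7983e+02  2.0000e-02 -8.0680e+01] w 0.0133 F [-8.02  3.42 -3.43] t 16.75
shift cm [0.02 2.9  6.34] turn 0.0
```

View pics/g4.png

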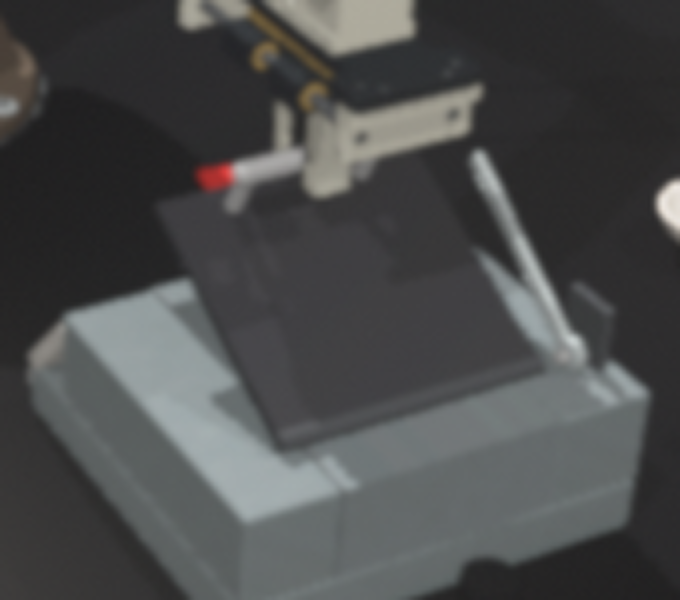

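```bash
cat > ang.py <<'E'
from h import *
def run(f):
    c=cap("scene"); y=np.radians(9.3); ex=np.array([np.cos(y),np.sin(y),0]); ey=np.array([-np.sin(y),np.cos(y),0])
    H=np.array([.476+.145*np.cos(y),.1345+.145*np.sin(y),.105])
    def pl(u,v,off):
        o,d=ray(c,u,v); P=o+d*((H-o)@ey+off)/(d@ey); return (P-H)@ex,P[2]-H[2]
    S=lambda x,y:(x/4-.375+310,y/4-.375+170)
    return c,pl,S,H,ex,ey
E
python3 - <<'E'
from ang import *
c,pl,S,H,ex,ey=run(0)
def rep(n,a,b,off):
    p=np.array(pl(*a,off));q=np.array(pl(*b,off));d=q-p;print(n,p.round(4),q.round(4),"len",np.linalg.norm(d).round(4),"ang",np.arctan2(-d[1],d[0]).round(3))
rep("lidL",S(160,205),S(282,438),-.085)
rep("idx",S(479,155),S(572,350),.107)
# strip by mask + fitLine
hsv=cv2.cvtColor(c["frame"],cv2.COLOR_RGB2HSV); g=c["frame"].min(2)
m=np.zeros(g.shape,np.uint8); m[208:256,425:454]=(g[208:256,425:454]>125)
n,l,st,_=cv2.connectedComponentsWithStats(m); k=1+np.argmax(st[1:,4]); ys,xs=np.nonzero(l==k); print(st[k])
vx,vy,x0,y0=cv2.fitLine(np.c_[xs,ys].astype(np.float32),2,0,.01,.01).ravel()
at=lambda v:(x0+vx/vy*(v-y0),v); print(at(209),at(255)); rep("idxfit",at(210),at(252),.107)
# lid left edge: dark lid vs lit deck: darkest gradient near the hand line
G=cv2.cvtColor(c["frame"],cv2.COLOR_RGB2GRAY).astype(float); a=S(160,205);b=S(282,438);pts=[]
for v in range(int(a[1])+22,int(b[1])-3):
    u=a[0]+(b[0]-a[0])*(v-a[1])/(b[1]-a[1]); us=np.arange(int(u)-5,int(u)+7); gr=np.clip(-np.diff(G[v,us]),0,None)
    if gr.max()>10: i=gr.argmax(); w=gr[max(0,i-1):i+2]; pts.append((us[max(0,i-1):i+2]@w/w.sum()+.5,v))
pts=np.array(pts,np.float32);vx,vy,x0,y0=cv2.fitLine(pts,cv2.DIST_HUBER,0,.01,.01).ravel();print(len(pts)); rep("lidfit",at(225),at(276),-.085)
# right edge of lid by model at angles, for check: bar red end
rep("check bar end(red)",S(205,178),S(300,160),-.052)
E
```

```text
lidL [-0.1327  0.0755] [0.0102 0.0094] len 0.1575 ang 0.433
idx [-0.1015  0.0758] [0.0036 0.0043] len 0.1272 ang 0.598
[428 208  26  48 286]
(np.float32(429.48694), 209) (np.float32(447.57587), 255)
idxfit [-0.0989  0.0728] [-0.0202  0.0036] len 0.1049 ang 0.722
34
lidfit [-0.134   0.0639] [-0.0094  0.0045] len 0.1381 ang 0.444
check bar end(red) [-0.1411  0.0801] [-0.0421  0.144 ] len 0.1178 ang -0.573
```

Run:
```python
from ang import *
c,pl,S,H,ex,ey=run(0); t=cap("top")
def pt(th,x,off,z=0): return H+ey*off+ex*(x*np.cos(th)+z*np.sin(th))+np.array([0,0,1])*(-x*np.sin(th)+z*np.cos(th))
print("scene idx meas du -23.2 dv -48.7 ; lid meas -30.5 -58.2; top idx meas(tip-piv) ~(-0.5..),(262-132)/4=32.5")
for th in np.arange(.4,.72,.04):
    i=np.diff(proj(c,[pt(th,0,.107),pt(th,-.13,.107)]),axis=0)[0]; l=np.diff(proj(c,[pt(th,0,-.085,.005),pt(th,-.16,-.085,.005)]),axis=0)[0]; k=np.diff(proj(t,[pt(th,0,.107),pt(th,-.13,.107)]),axis=0)[0]
    print(round(th,2),"idx",i.round(1),"lid",l.round(1),"top idx",k.round(1))
print("pivot px pred",proj(c,[pt(0,0,.107)]),"meas",S(572,350),"lid hinge corner pred",proj(c,[pt(.47,0,-.085,.005)]),proj(c,[pt(.47,0,-.085,-.005)]),"meas",S(281,440))
```

```text
scene idx meas du -23.2 dv -48.7 ; lid meas -30.5 -58.2; top idx meas(tip-piv) ~(-0.5..),(262-132)/4=32.5
0.4 idx [-27.5 -43.7] lid [-31.1 -57.3] top idx [ 1.4 37.2]
0.44 idx [-26.8 -45.1] lid [-30.5 -59. ] top idx [ 1. 36.]
0.48 idx [-26.1 -46.3] lid [-29.9 -60.6] top idx [ 0.7 34.8]
0.52 idx [-25.3 -47.5] lid [-29.2 -62.1] top idx [ 0.3 33.5]
0.56 idx [-24.5 -48.6] lid [-28.5 -63.6] top idx [ 0.  32.1]
0.6 idx [-23.6 -49.7] lid [-27.7 -64.9] top idx [-0.3 30.7]
0.64 idx [-22.7 -50.7] lid [-26.9 -66.2] top idx [-0.7 29.2]
0.68 idx [-21.7 -51.6] lid [-26.  -67.3] top idx [-1.  27.6]
pivot px pred [[451.45904804 257.85513072]] meas (452.625, 257.125) lid hinge corner pred [[378.14061959 278.95112347]] [[376.88194586 281.12259514]] meas (379.875, 279.625)
```

>>> {"fn": "drive_tool", "kwargs": {"plan": "0 -0.2 -0.2 0;0 -0.5 -0.5 0;0 -0.8 -0.8 0;0 -1.05 -1.05 0;0 -1.15 -1.15 0;0 -1.15 -1.15 0;0 -1.15 -1.15 0;0 -1.15 -1.15 0"}}

```text
time_s: 18.0
tcp_pos: [0.5183, 0.1417, 0.2071]
eef_rot: [179.8, 0.0, -80.7]
contact_force: [-13.0, 4.4, 1.4]
gripper_width: 0.0134
```

Run:
```python
from ang import *
go(.4768,.1345,.132,-80.7)
c,pl,S,H,ex,ey=run(0)
im=cv2.resize(c["frame"][190:290,340:470,::-1],(780,600),interpolation=cv2.INTER_CUBIC)
cv2.imwrite("pics/g5.png",im)
```

```text
tcp [0.5183 0.1417 0.2071] [ 1.7976e+02  2.0000e-02 -8.0680e+01] w 0.0134 F [-13.05   4.43   1.44] t 18.0
shift cm [0.04 4.18 7.53] turn 0.0
```

View pics/g5.png

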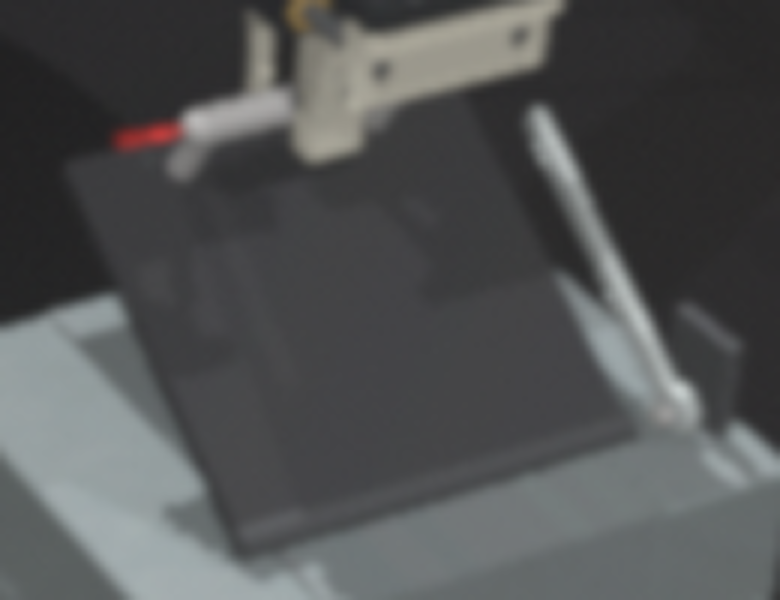

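Lid edges: the left runs (68,168) to (235,540) and the right (470,100) to (635,425), giving about 0.55–0.56 rad. The arm kinematics give 0.58–0.59. The index strip runs (537,110) to (682,405), about 0.575, and its tip pixel hasn't changed since the start. I'll hold, then check stillness and the cup.

>>> {"fn": "drive_tool", "kwargs": {"plan": "0 0 0 0;0 0 0 0;0 0 0 0;0 0 0 0;0 0 0 0;0 0 0 0;0 0 0 0;0 0 0 0"}}

```text
time_s: 19.05
tcp_pos: [0.5183, 0.1417, 0.2071]
eef_rot: [179.8, 0.0, -80.7]
contact_force: [-12.0, 4.3, 0.2]
gripper_width: 0.0127
```

Run:
```python
from h import *
go(.4768,.1345,.132,-80.7)
s=cap("scene"); t=cap("top")
a=cv2.resize(s["frame"][190:290,340:470,::-1],(390,300)); b=cv2.resize(t["frame"][170:290,330:450,::-1],(300,300))
p=cv2.imread("pics/g5.png"); print("diff vs 1s ago",np.abs(a.astype(int)-cv2.resize(p,(390,300))).mean())
cv2.imwrite("pics/g6.png",np.hstack([a,b]))
```

```text
tcp [0.5183 0.1417 0.2071] [ 1.7976e+02  2.0000e-02 -8.0670e+01] w 0.0127 F [-12.05   4.25   0.2 ] t 19.05
shift cm [0.04 4.18 7.53] turn 0.0
diff vs 1s ago 0.6572364672364672
```

View pics/g6.png

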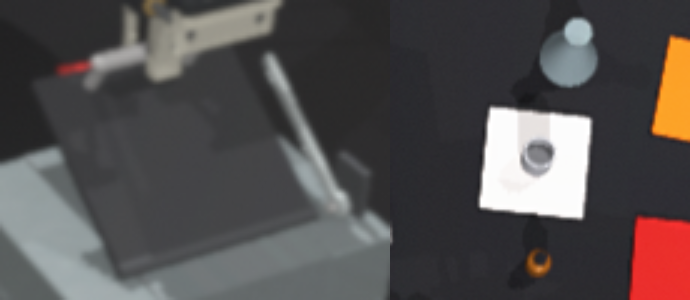

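The lid is still and in line with the strip, and the cup stands upright near the middle of the tile. I'm handing the job in.

```bash
python3 -c "
from plant import r
print(r.close_job())"
```

```text
the job is handed in; nothing more can be done
None
```

I moved the cup from the lid to the white tile and let go of it there. I then gripped the lid bar, raised the lid to the index arm's angle, and handed the job in at about 19 s while still holding it; no verdict was reported.

**Last checks**
- **Cup:** it stands upright near the middle of the tile.
- **Lid against index arm:** the lid reads about 0.55–0.56 rad from the image edges and 0.58–0.59 rad from the arm's travel. The index arm reads about 0.575 rad (0.55–0.62 across single readings). These agree to about 0.03 rad, inside the 0.09 allowed.
- **Stillness:** tool pose and picture did not change over a full second of holding.
- **Left alone:** the index tip's pixel had not moved by the time the lid was up, and the vial and flask look unmoved. I did not measure the bottle, beaker or dish again at the end.

**Disagreements**
- The bar was about 3 mm nearer the robot than I had measured. This showed as a 20 N side load when the grip closed, and I eased it off before lifting.
- A side load of about 12 N remained in the final hold, and I left it.
- Partway up, the image put the lid at about 0.43 rad while the arm's travel gave about 0.475. My first automatic line fit of the index strip gave 0.72, because it had picked up the bracket or the colorimeter's top, so I discarded it.

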